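# Clamp the chamber door with its draw latch

## Robot

A 6-joint arm with a two-finger parallel gripper is mounted at the origin on the work surface. World frame = base frame: x ahead of the robot, y to its left, z up, the work surface at z = 0. Lengths are in m, angles in rad, forces in N, time in s.
With the tool pointing down it reaches from about 0.2 to 0.875 m from the base axis. Payload 3.4 kg.
Tool frame: the origin (TCP) lies on the centre line of the jaws, within the pads' length; the fingertips stand 8 mm ahead of it and the grasp point (between the pads) lies 11 mm behind it; z points along the fingers, y is the direction in which the jaws open and shut (so a half turn about z gives the same grasp; the last joint's range is limited). The gripper opens to 94 mm and grips with 3 to 60 N. Pads are 16 mm wide; open, the fingers measure 119 mm over their backs; the gripper's body (75 mm by 177 mm) begins 78 mm behind the grasp point.
Start: joints at [1.158, 0.276, 1.505, -0, 1.361, -0.121], TCP at [0.165, 0.551, 0.213] pointing down, gripper open.
Joint ranges: [-2.89, 2.89], [-0.75, 2.08], [0.22, 2.7], [-1.18, 4.32], [0.11, 2.71], [-2.7, 2.7]. Speed limits (rad/s): [2.57, 2.57, 3.14, 3.14, 3.14, 3.14].

## Interface

Orientations are given as a unit quaternion [x, y, z, w].
In Python, from bench import env gives the robot as it stands.
- The arm moves only by the tool jog_arm, never from a script. Its argument "commands" is a list of rows, each an object with "dp": the shift along the world's x, y, z in cm, a list of three; "yaw": the turn about the world's z in rad. A call has 1 to 12 rows; each row shifts and turns the commanded pose from where the row before left it; what a row does not reach is not made up. A row lasts 1/8 s, in which the tool goes at most 62.5 mm and 10.7 degrees, less where a joint would pass 70% of its speed; a pose out of reach is approached as far as the arm can. A call is refused whole if a number of a shift passes 6.25 or a number of a turn 0.188, either way. A call with a gripper value outside its range is refused whole. "claw" is the closure, from 0 (fully open) to 1 (shut), set as the call begins (left out, the last holds). The fingers move at their own pace and stop on an object; "force" is the grip in N (left out, the last holds). Time passes only in rows, so rows that do not move let the fingers close. It gives the time, the measured TCP pose, the force and the opening at its end, in the units of the state.
- env.sense(): the state, without advancing time (a new reading comes with each control period).
- env.capture(name): name is "scene" or "top" or "wrist"; returns the picture (384x512x3 uint8, blue, green, red); there is no depth.
- env.get_calibration(name): a dict with "K" (3x3 intrinsics, pixels), "rvec" (rotation vector, rad) and "tvec" (3), from world to camera coordinates, as OpenCV has them. Camera axes: x right, y down, z forward; pixel columns grow to the right and rows downward; lengths in m; the calibration is good to about 2 mm. The wrist camera is an equidistant fisheye: a pixel r from the principal point sees the ray r / f radians off the axis. A picture is of the moment at which its call begins: read the wrist's pose just before it. get_calibration takes no time and is no camera call; for the wrist camera it gives the pose at the moment of the call.
- env.finish_job(): hands the job in, once; it reports no verdict.
Trained networks look in the newest picture that a camera, given by its name, has taken for a name from the list of things; names that differ only in an ending like _2 or _b are one class to them, and where a whole thing is asked for, a point or a joint stands for the part that bears it (a point fixed in the world has none). Each returns a list of dicts, best first, with "conf" (0 to 1); they miss things now and then, are a little off and sometimes report something else, mostly with a low value. They report only what shows in the picture. A call takes as long as a camera call.
- env.boxes_of(thing, camera): "point" ([x, y, z] in m, in world coordinates, good to about 4 mm: the middle of the surface that is visible of it).
The state is a dict: "t": time; "joints": joint angles; "qd": joint speeds; "joint_torque": joint torques, N m; "tool_pos": TCP position; "tcp_rot": TCP orientation; "contact_force": force on the tool from outside, world axes, zero at the start; "moment": the same for the moment, N m; "width": finger opening in m.
Only numpy, scipy, OpenCV 4.12 (cv2) and the standard library are available. Lean on these libraries where they do the work, as an engineer would, in place of code of your own. Each camera call takes 0.05 s, during which the arm holds its last target. There are 200 camera calls.

## Task

The door of the white transport chamber is ajar and the draw latch on its top is open. Push the door to, lay the wire loop of the latch over the keeper on the door, and then throw the lever right back over centre until it lies flat, so that the latch holds the door squeezed tight against its seal. Work gently (never push with more than about 40 N) and leave the jar, the lens and the dish alone.

Things in the scene. Friction and masses are not known exactly. Their poses are not given: they have to be found in the camera images.
- case: white chamber, fixed to the bench: 200 mm deep (x), 240 mm wide (y), flat top 130 mm above the bench; origin at the centre of its underside, x from the door side (-x) to the back, y to the hinge side, z up. Lever and loop swing in its plane y = -40 mm.
- door (a joint): door angle, rad: 0 squeezed fully home; 0.029 resting on the free springy seal, where it stays if merely pushed to; more is open; it stays where left. Panel 24 mm thick, 240 wide, as high as the case; upright hinge at the case's x = -100, y = +120 mm; its free edge (y = -120) swings out to -x.
- door_edge (a point): top outer corner of the door's free edge, on the outer face (the face to push), level with the case's top; moves with the door. A place to push, clear of the keeper: 28 mm in from it towards the hinge (follow it as the door swings) and 20 mm or more below the top.
- keeper (a point): steel keeper on the door's top, moves and turns with the door. The point: where the lip's front face meets the ledge. Lip: upright plate 26 mm wide, 5 thick, 12 above the ledge, leaning slightly to -x. Ledge: 32 mm wide, top 5 mm above the case's top, runs 42 mm from the lip to -x, jutting out past the door. The loop goes round the lip, its bar on the ledge in front (-x) of the lip.
- pivot (a point): the lever's axis on its bracket, fixed to the case at x = -62, y = -40 mm, 14 mm above the case's top; with the door home, 50 mm behind (+x of) the lip's front face.
- lever (a joint): lever angle, rad: 0 clamped, level, pointing to the case's +x; 1.57 upright; 2.25 forward stop, leaning out over the keeper. Flat steel bar 22 mm wide, 6 thick, 74 from axis to tip; stays where left. With the loop hooked it turns freely back to about 0.9, then resists (a few N at the tip), passes dead centre near 0.3 and snaps to the stop at 0.
- lever_tip (a point): middle of the free end of the lever.
- bail (a joint): loop angle on the lever, rad: the loop's angle in the case's x-z plane, from +x towards up, is lever - bail + 3.14. 0 clamped, stop at 4.03. It swings freely and falls by its weight: at the start it lies back (+x) on its stop. With the lever at its forward stop it still leans back a little (angle 1.36); pushed forward past upright it falls onto the keeper.
- bail_bar (a point): middle of the loop's cross bar. Loop: U of 5 mm wire, legs 40 mm apart, bar 69.6 mm from the loop's pivots, which sit 16 mm from the lever's axis, 0.17 rad below the lever's line. The lever passes through the loop. With the lever fully forward and the door on its seal, the bar lands on the ledge some 18 mm in front of the lip, its middle 2.5 mm above the ledge.
- dish_mid (a point): bystander: a clear round dish, 60 mm across, 14 mm high, lying on the rear of the case's top on the hinge side; its centre
- jar_mid (a point): bystander: an amber jar 60 mm across and 100 mm high, standing on the bench to the left of the case; its centre
- objective_mid (a point): bystander: a dark microscope lens 34 mm across and 50 mm high, standing on the bench to the right of the case; its centre

How it is judged:
On the way:
1. the loop lies round the keeper's lip, its bar on the ledge, while the lever is still open (x of bail_bar in the frame of keeper between -0.044 and 0 m and z of bail_bar in the frame of keeper between -0.004 and 0.008 m and value of joint lever above 0.9 rad), for 0.1 s.
At the end, for the whole second after the job is handed in: The lever lies flat and still (under 0.1 rad), the loop's cross bar is against the front of the keeper's lip and below its top, and the door is held squeezed on its seal (under 0.018 rad) (value of joint lever below 0.1 rad and value of joint door below 0.018 rad and x of bail_bar in the frame of keeper between -0.008 and 0.001 m and z of bail_bar in the frame of keeper below 0.011 m and velocity of joint lever between -0.05 and 0.05 rad/s); the robot touches nothing.
It fails at once if the jar, the lens or the dish is moved more than 15 mm (distance of any of jar_mid, objective_mid, dish_mid from where it was at the start of the episode above 0.015 m).
It fails at once if the robot pushes on the chamber or its latch with more than 40 N (contact force between any of the arm, the fingers and case above 40 N).
It also fails if it takes over 59 s, if anything falls off the work surface, if the arm or the gripper's body presses on something with over 40 N, if the wrist force passes 120 N, or if a joint passes its speed limit or range.

## Working session

There is one attempt and no reset: what is moved stays moved. The work goes in short steps, Python scripts to look and compute and a tool call to move; the robot and the scene stay as the last step left them, time stands still between calls to the robot, and variables do not carry over. Pictures are saved under pics/ and viewed, about 8 in all and at most 12, crops included, and the job is handed in when it is done.

Besides the shell and the picture viewer there is one more tool, called after "Emit:" by a JSON object that holds its "method" and its "body", one argument or row to a line. jog_arm: Moves the arm, as the interface text tells. Its arguments: {"type":"object","properties":{"commands":{"type":"array","items":{"type":"object","properties":{"dp":{"type":"array","items":{"type":"number"}},"yaw":{"type":"number"}}}},"claw":{"type":"number"},"force":{"type":"number"}},"required":["commands"]}

```bash
mkdir -p pics; python3 - <<'E'
from bench import env
import cv2,numpy as np
s=env.sense(); print({k:np.round(v,3).tolist() for k,v in s.items()})
a=env.capture("scene"); b=env.capture("top")
cv2.imwrite("pics/a.png",a); cv2.imwrite("pics/b.png",b)
for c in ("scene","top"):
    k=env.get_calibration(c); R=cv2.Rodrigues(np.array(k["rvec"]))[0]; print(c,"campos",np.round(-R.T@np.array(k["tvec"]).ravel(),3),"fwd",R[2].round(2))
    for n in ["case","door","door_edge","keeper","pivot","lever_tip","bail_bar","lever","dish_mid","jar_mid","objective_mid"]:
        r=env.boxes_of(n,c)[:2]; print(n,[(np.round(q["point"],3).tolist(),round(q["conf"],2)) for q in r])
E
```

```text
{'t': 0.0, 'joints': [1.158, 0.277, 1.506, -0.0, 1.361, -0.121], 'qd': [-0.001, -0.001, 0.0, 0.0, 0.001, 0.0], 'joint_torque': [0.001, -40.459, -23.722, 0.07, 0.035, -0.0], 'tool_pos': [0.165, 0.55, 0.213], 'tcp_rot': [0.145, 0.989, -0.001, -0.0], 'contact_force': [0.561, 0.502, -0.462], 'moment': [0.002, -0.023, -0.038], 'width': 0.094}
scene campos [1.483 0.119 1.247] fwd [-0.61 -0.08 -0.79]
case [([0.669, -0.063, 0.132], 0.94), ([0.505, -0.071, 0.126], 0.48)]
door [([0.505, -0.069, 0.13], 0.85)]
door_edge [([0.504, -0.068, 0.126], 0.95), ([0.626, -0.098, 0.164], 0.7)]
keeper [([0.498, -0.071, 0.126], 0.64)]
pivot [([0.67, -0.064, 0.129], 0.58)]
lever_tip [([0.626, -0.097, 0.16], 0.44)]
bail_bar [([0.667, -0.07, 0.13], 0.3)]
lever [([0.627, -0.099, 0.164], 0.63)]
dish_mid [([0.719, 0.015, 0.145], 0.54)]
jar_mid [([0.614, 0.371, 0.073], 0.56)]
objective_mid [([0.513, -0.317, 0.033], 0.64), ([0.664, -0.065, 0.127], 0.51)]
top campos [0.482 0.012 0.993] fwd [ 0.14 -0.03 -0.99]
case [([0.617, -0.062, 0.131], 0.75), ([0.612, -0.098, 0.165], 0.51)]
door [([0.498, -0.055, 0.131], 0.62)]
door_edge [([0.496, -0.054, 0.128], 0.85)]
keeper [([0.501, -0.054, 0.126], 0.98), ([0.618, -0.065, 0.131], 0.7)]
pivot [([0.623, -0.064, 0.131], 0.64)]
lever_tip [([0.613, -0.098, 0.17], 0.82)]
bail_bar [([0.643, -0.113, 0.162], 0.52)]
lever [([0.614, -0.1, 0.168], 0.58)]
dish_mid [([0.709, 0.009, 0.146], 0.76)]
jar_mid [([0.59, 0.361, 0.094], 0.67)]
objective_mid [([0.495, -0.316, 0.038], 0.63), ([0.707, 0.01, 0.148], 0.48)]
```

View pics/a.png

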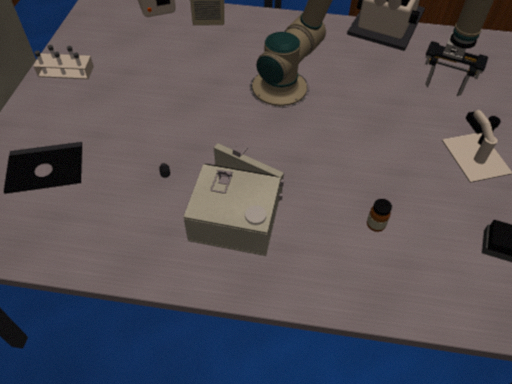

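View pics/b.png

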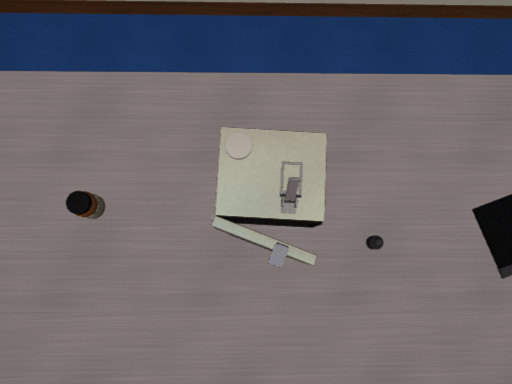

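The top view shows the case (corners about (220,128), (327,132), (324,221), (217,216)). The door is open from (215,220) to (314,262), the keeper is at (279,254), the lever is at (291,190) standing up, and the loop lies back to (291,163). I'll enlarge the picture to get precise pixels.

```bash
cat > h.py <<'E'
import numpy as np,cv2
from bench import env
def cam(c):
    k=env.get_calibration(c); return np.array(k["K"]),np.array(k["rvec"],float),np.array(k["tvec"],float).ravel()
def ray(c,px,z):
    K,r,t=cam(c); R=cv2.Rodrigues(r)[0]; C=-R.T@t
    d=R.T@np.linalg.inv(K)@np.array([px[0],px[1],1.]); return C+d*(z-C[2])/d[2]
def proj(c,P):
    K,r,t=cam(c); return cv2.projectPoints(np.array(P,float).reshape(-1,3),r,t,K,None)[0].reshape(-1,2)
E
python3 - <<'E'
from h import *
b=cv2.imread("pics/b.png"); x0,y0=200,115
c=cv2.resize(b[y0:y0+160,x0:x0+140],None,fx=5,fy=5,interpolation=cv2.INTER_CUBIC)[:, :]
c=cv2.resize(b[y0:y0+160,x0:x0+140],None,fx=3.75,fy=3.75,interpolation=cv2.INTER_CUBIC)
c=cv2.convertScaleAbs(c,alpha=1.3)
for i in range(0,140,20): cv2.putText(c,str(x0+i),(int(i*3.75),10),0,.35,(0,255,255),1); cv2.line(c,(int(i*3.75),12),(int(i*3.75),18),(0,255,255),1)
for i in range(0,160,20): cv2.putText(c,str(y0+i),(0,int(i*3.75)+4),0,.35,(0,255,255),1)
cv2.imwrite("pics/c.png",c)
for p in [(220,128),(327,132),(324,221),(217,216)]: print(p,ray("top",p,.13).round(4))
E
```

```text
(220, 128) [0.7555 0.056  0.13  ]
(327, 132) [ 0.7471 -0.1856  0.13  ]
(324, 221) [ 0.5457 -0.1728  0.13  ]
(217, 216) [0.5571 0.0613 0.13  ]
```

View pics/c.png

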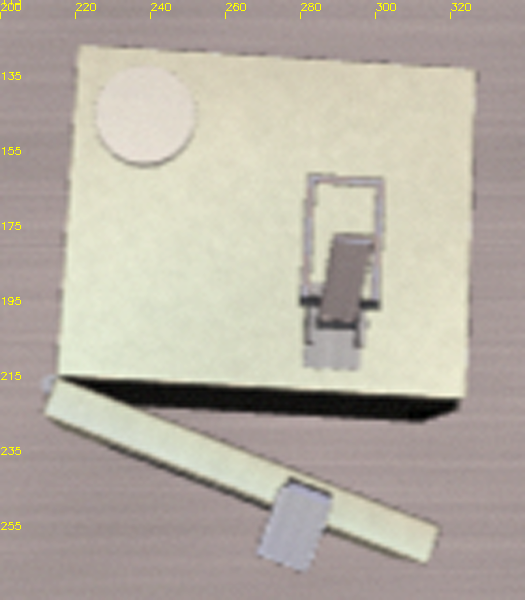

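```bash
cat >> h.py <<'E'
def px(u,v): return ((u+.5)/3.75-.5+200,(v+.5)/3.75-.5+115)
def w(pose,p):
    x,y,a=pose; c,s=np.cos(a),np.sin(a); p=np.atleast_2d(p); return np.c_[x+c*p[:,0]-s*p[:,1],y+s*p[:,0]+c*p[:,1],p[:,2]]
E
python3 - <<'E'
from h import *
from scipy.optimize import least_squares
pts=np.array([px(*q) for q in [(79,46),(475,70),(463,398),(60,376)]])
obj=np.array([[.1,.12,.13],[.1,-.12,.13],[-.1,-.12,.13],[-.1,.12,.13]])
s=least_squares(lambda p:(proj("top",w(p,obj))-pts).ravel(),[.65,-.06,-.03]); P=s.x
print("case",P.round(4),s.fun.round(1))
def door(a,pt): # pt rel. hinge in door-closed coords
    c,s_=np.cos(a),np.sin(a); R=np.array([[c,s_],[-s_,c]]) ; R=np.array([[c,s_],[-s_,c]])
    q=R@np.array(pt[:2]); return [q[0]-.1,q[1]+.12,pt[2]]
# hinge at origin; free edge (0,-.24) must swing to -x : R@(0,-.24)=(-s*.24,-c*.24)
dp=np.array([px(438,525),px(427,562)])
f=lambda a:(proj("top",w(P,[door(a[0],(0,-.24,.13)),door(a[0],(-.024,-.24,.13))]))-dp).ravel()
d=least_squares(f,[.3]); a=d.x[0]; print("door",a,d.fun.round(1))
print("edge",w(P,door(a,(-.024,-.24,.13))), "push pt",w(P,door(a,(-.024,-.212,.1))),"at .029",w(P,door(.029,(-.024,-.212,.1))))
print("keeper",w(P,door(a,(-.012,-.16,.135))),"pivot",w(P,[-.062,-.04,.144]))
def L(t,r=.074): return [-.062+r*np.cos(t),-.04,.144+r*np.sin(t)]
def B(t,b): # bar
    g=t-b+np.pi; return [-.062+.016*np.cos(t-.17)+.0696*np.cos(g),-.04,.144+.016*np.sin(t-.17)+.0696*np.sin(g)]
for t in (1.2,1.35,1.5,1.65): print(t,proj("top",w(P,L(t))).round(1),proj("top",w(P,B(t,4.03))).round(1))
print("seen tip",px(352,240),"bar",px(346,181))
print("axis dir", np.cos(P[2]),np.sin(P[2]))
E
```

```text
case [ 0.652  -0.059  -0.0575] [-0.3 -0.3  0.3 -0.4  1.   0.4 -1.   0.2]
door 0.3111098188382373 [1.4 0.1 0.7 0.7]
edge [[ 0.450238   -0.14869564  0.13      ]] push pt [[ 0.46032646 -0.12257624  0.1       ]] at .029 [[ 0.51687694 -0.14259705  0.1       ]]
keeper [[ 0.49025619 -0.07839241  0.135     ]] pivot [[ 0.58784375 -0.09538117  0.144     ]]
1.2 [[294.  183.6]] [[292.7 164. ]]
1.35 [[294.  188.6]] [[293.3 165.8]]
1.5 [[293.9 193.9]] [[293.7 168.4]]
1.65 [[293.7 199.5]] [[294.1 171.9]]
seen tip (293.5, 178.63333333333333) bar (291.9, 162.9)
axis dir 0.9983483751635107 -0.05745016804481983
```

Emit:
{"method": "jog_arm", "body": {
  "commands": [
    {"dp": [1.9,-5.5,0],"yaw": 0.1},
    {"dp": [1.9,-5.5,0],"yaw": 0.1},
    {"dp": [1.9,-5.5,0],"yaw": 0.033},
    {"dp": [1.9,-5.5,0]},
    {"dp": [1.9,-5.5,0]},
    {"dp": [1.9,-5.5,0]},
    {"dp": [1.9,-5.5,0]},
    {"dp": [1.9,-5.5,0]},
    {"dp": [1.9,-5.5,0]},
    {"dp": [1.9,-5.5,0]},
    {"dp": [1.9,-5.5,0]},
    {"dp": [1.9,-5.5,0]}
  ],
  "claw": 1,
  "force": 20
}}

```text
schema error: expected keys dp, yaw
```

Emit:
{"method": "jog_arm", "body": {
  "commands": [
    {"dp": [1.9,-5.5,0],"yaw": 0.1},
    {"dp": [1.9,-5.5,0],"yaw": 0.1},
    {"dp": [1.9,-5.5,0],"yaw": 0.033},
    {"dp": [1.9,-5.5,0],"yaw": 0},
    {"dp": [1.9,-5.5,0],"yaw": 0},
    {"dp": [1.9,-5.5,0],"yaw": 0},
    {"dp": [1.9,-5.5,0],"yaw": 0},
    {"dp": [1.9,-5.5,0],"yaw": 0},
    {"dp": [1.9,-5.5,0],"yaw": 0},
    {"dp": [1.9,-5.5,0],"yaw": 0},
    {"dp": [1.9,-5.5,0],"yaw": 0},
    {"dp": [1.9,-5.5,0],"yaw": 0}
  ],
  "claw": 1,
  "force": 20
}}

```text
t: 2.7
tool_pos: [0.3939, -0.1113, 0.2138]
tcp_rot: [0.03, 1.0, 0.0, 0.001]
contact_force: [0.7, 1.4, -0.1]
width: 0.0006
```

Emit:
{"method": "jog_arm", "body": {
  "commands": [
    {"dp": [0.6,-0.3,-4],"yaw": 0},
    {"dp": [0.6,-0.3,-4],"yaw": 0},
    {"dp": [0.6,-0.3,-3.8],"yaw": 0},
    {"dp": [1,0,0],"yaw": 0},
    {"dp": [1,0,0],"yaw": 0},
    {"dp": [1,-0.1,0],"yaw": 0},
    {"dp": [1,-0.2,0],"yaw": 0},
    {"dp": [1,-0.3,0],"yaw": 0}
  ]
}}

```text
t: 3.7
tool_pos: [0.4623, -0.1245, 0.0961]
tcp_rot: [0.029, 1.0, -0.0, 0.0]
contact_force: [-0.3, -0.5, 0.2]
width: 0.0003
```

Emit:
{"method": "jog_arm", "body": {
  "commands": [
    {"dp": [0.8,-0.3,0],"yaw": 0},
    {"dp": [0.8,-0.3,0],"yaw": 0},
    {"dp": [0.7,-0.3,0],"yaw": 0},
    {"dp": [0.6,-0.2,0],"yaw": 0},
    {"dp": [0.5,-0.2,0],"yaw": 0}
  ]
}}

```text
t: 4.32
tool_pos: [0.4957, -0.1374, 0.0954]
tcp_rot: [0.029, 1.0, 0.0, -0.0]
contact_force: [-0.4, -0.5, 0.1]
width: 0.0002
```

Emit:
{"method": "jog_arm", "body": {
  "commands": [
    {"dp": [0.4,-0.1,0],"yaw": 0},
    {"dp": [0.4,-0.1,0],"yaw": 0},
    {"dp": [0.3,0,0],"yaw": 0},
    {"dp": [0.2,0,0],"yaw": 0}
  ]
}}

```text
t: 4.82
tool_pos: [0.5075, -0.1396, 0.0955]
tcp_rot: [0.029, 1.0, -0.0, -0.001]
contact_force: [-4.9, -2.1, 2.8]
width: 0.0005
```

```bash
python3 - <<'E'
from h import *
b=env.capture("top"); print(env.sense()["contact_force"])
x0,y0=200,115
c=cv2.resize(b[y0:y0+160,x0:x0+140],None,fx=3.75,fy=3.75,interpolation=cv2.INTER_CUBIC)
cv2.imwrite("pics/d.png",cv2.convertScaleAbs(c,alpha=1.3))
E
```

```text
[-3.54758651 -1.47110438  2.95764595]
```

View pics/d.png

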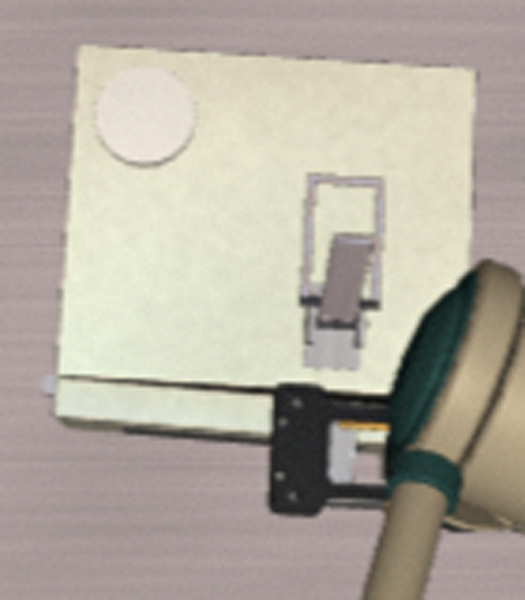

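The door now lies along the case front (gap line at row ~378–390) and 4–5 N has built up. I'll push a little more to be sure it reaches the seal.

Emit:
{"method": "jog_arm", "body": {
  "commands": [
    {"dp": [0.15,0,0],"yaw": 0},
    {"dp": [0.15,0,0],"yaw": 0},
    {"dp": [0,0,0],"yaw": 0}
  ]
}}

```text
t: 5.25
tool_pos: [0.5081, -0.1397, 0.0955]
tcp_rot: [0.029, 1.0, -0.0, -0.003]
contact_force: [-8.5, -3.4, 5.1]
width: 0.0003
```

Emit:
{"method": "jog_arm", "body": {
  "commands": [
    {"dp": [-2,0,0],"yaw": 0},
    {"dp": [-3,0,0],"yaw": 0},
    {"dp": [0,0,6],"yaw": 0},
    {"dp": [0,0,6],"yaw": 0},
    {"dp": [0,0,6],"yaw": 0},
    {"dp": [4.5,1,0.5],"yaw": 0},
    {"dp": [4.5,1,0],"yaw": 0},
    {"dp": [4.5,1,0],"yaw": 0},
    {"dp": [4.5,1,0],"yaw": 0},
    {"dp": [0,0,0],"yaw": 0}
  ]
}}

```text
t: 6.5
tool_pos: [0.6445, -0.0981, 0.2787]
tcp_rot: [0.028, 1.0, 0.001, 0.0]
contact_force: [0.9, 0.3, -1.5]
width: 0.0004
```

```bash
python3 - <<'E'
from h import *
env.capture("scene"); b=env.capture("wrist"); cv2.imwrite("pics/e.png",b)
for n in ["lever_tip","bail_bar","keeper"]: print(n,[(np.round(q["point"],3).tolist(),round(q["conf"],2)) for q in env.boxes_of(n,"wrist")[:2]])
print(env.sense()["tool_pos"])
E
```

```text
lever_tip [([0.615, -0.092, 0.164], 0.89)]
bail_bar [([0.643, -0.101, 0.164], 0.76), ([0.706, 0.011, 0.144], 0.23)]
keeper [([0.533, -0.078, 0.125], 0.95)]
[ 0.64056098 -0.09945246  0.28105747]
```

View pics/e.png

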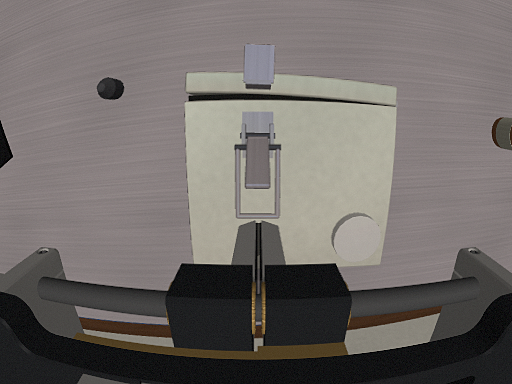

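The wrist view shows the closed fingertips (258,225) centred in y on the loop (236–280), the lever (258,165) inside it, and the door closed to a thin wedge. Next I descend behind the lever.

Emit:
{"method": "jog_arm", "body": {
  "commands": [
    {"dp": [0.3,0,-4],"yaw": 0},
    {"dp": [0,0,-2.8],"yaw": 0},
    {"dp": [0,0,-2],"yaw": 0},
    {"dp": [0,0,0],"yaw": 0},
    {"dp": [0,0,0],"yaw": 0}
  ]
}}

```text
t: 7.38
tool_pos: [0.6447, -0.0997, 0.194]
tcp_rot: [0.03, 1.0, -0.0, 0.001]
contact_force: [0.1, -0.4, 0.3]
width: 0.0006
```

Emit:
{"method": "jog_arm", "body": {
  "commands": [
    {"dp": [-1,0.05,0],"yaw": 0},
    {"dp": [-1,0.06,0],"yaw": 0},
    {"dp": [-1,0.06,0],"yaw": 0},
    {"dp": [-1,0.06,0],"yaw": 0},
    {"dp": [-1,0.06,0],"yaw": 0},
    {"dp": [-1,0.06,0],"yaw": 0},
    {"dp": [-0.5,0.03,0],"yaw": 0}
  ]
}}

```text
t: 8.25
tool_pos: [0.5783, -0.0953, 0.1922]
tcp_rot: [0.029, 1.0, 0.0, -0.001]
contact_force: [1.2, -0.3, -0.2]
width: 0.0005
```

Emit:
{"method": "jog_arm", "body": {
  "commands": [
    {"dp": [-0.4,0.02,0],"yaw": 0},
    {"dp": [-0.4,0.02,0],"yaw": 0},
    {"dp": [-0.3,0.02,0],"yaw": 0}
  ]
}}

```text
t: 8.62
tool_pos: [0.5681, -0.0949, 0.1924]
tcp_rot: [0.029, 1.0, 0.0, -0.0]
contact_force: [0.7, 0.8, 0.5]
width: 0.0003
```

Emit:
{"method": "jog_arm", "body": {
  "commands": [
    {"dp": [-0.3,0.02,0],"yaw": 0},
    {"dp": [-0.2,0,0],"yaw": 0},
    {"dp": [-0.2,0,0],"yaw": 0}
  ]
}}

```text
t: 9.0
tool_pos: [0.5657, -0.095, 0.1938]
tcp_rot: [0.03, 1.0, -0.0, 0.005]
contact_force: [8.0, -0.0, -0.1]
width: 0.0005
```

Emit:
{"method": "jog_arm", "body": {
  "commands": [
    {"dp": [0.7,0,0],"yaw": 0},
    {"dp": [0,0,4],"yaw": 0},
    {"dp": [0,0,4],"yaw": 0},
    {"dp": [3,-0.15,0],"yaw": 0},
    {"dp": [3,-0.15,0],"yaw": 0},
    {"dp": [0,0,0],"yaw": 0},
    {"dp": [0,0,0],"yaw": 0}
  ]
}}

```text
t: 9.88
tool_pos: [0.6269, -0.0975, 0.2717]
tcp_rot: [0.029, 1.0, 0.0, -0.002]
contact_force: [0.1, 0.2, -0.0]
width: 0.0007
```

```bash
python3 - <<'E'
from h import *
b=env.capture("wrist"); cv2.imwrite("pics/f.png",b)
for n in ["lever_tip","bail_bar","keeper"]: print(n,[(np.round(q["point"],3).tolist(),round(q["conf"],2)) for q in env.boxes_of(n,"wrist")[:2]])
print(env.sense()["tool_pos"])
E
```

```text
lever_tip []
bail_bar [([0.591, -0.097, 0.228], 0.92)]
keeper [([0.531, -0.077, 0.129], 0.71)]
[ 0.62743261 -0.09758932  0.27278678]
```

View pics/f.png

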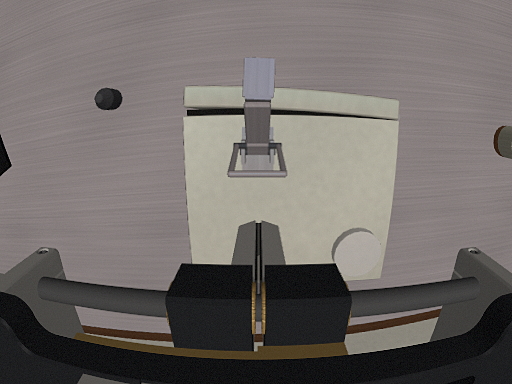

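The wrist view shows the lever leaning forward to the keeper (258,105–150) and the loop standing up with its bar at row 174, columns 228–287, in front of the fingertips (258,225). Next I descend and push the loop forward.

Emit:
{"method": "jog_arm", "body": {
  "commands": [
    {"dp": [0,0,-3],"yaw": 0},
    {"dp": [0,0,-3],"yaw": 0},
    {"dp": [0,0,0],"yaw": 0},
    {"dp": [-0.8,0.05,0],"yaw": 0},
    {"dp": [-0.8,0.05,0],"yaw": 0},
    {"dp": [-0.8,0.05,0],"yaw": 0},
    {"dp": [-0.8,0.05,0],"yaw": 0},
    {"dp": [-0.8,0.05,0],"yaw": 0},
    {"dp": [-0.8,0.05,0],"yaw": 0},
    {"dp": [-0.5,0.03,0],"yaw": 0},
    {"dp": [0,0,0],"yaw": 0},
    {"dp": [0,0,0],"yaw": 0}
  ]
}}

```text
t: 11.58
tool_pos: [0.5757, -0.0944, 0.2125]
tcp_rot: [0.029, 1.0, 0.0, 0.0]
contact_force: [0.3, -0.2, -0.0]
width: 0.0001
```

Emit:
{"method": "jog_arm", "body": {
  "commands": [
    {"dp": [0,0,4],"yaw": 0},
    {"dp": [0,0,4],"yaw": 0},
    {"dp": [3.5,-0.2,0],"yaw": 0},
    {"dp": [3.5,-0.2,0],"yaw": 0},
    {"dp": [0,0,0],"yaw": 0},
    {"dp": [0,0,0],"yaw": 0}
  ]
}}

```text
t: 12.32
tool_pos: [0.6449, -0.0983, 0.2919]
tcp_rot: [0.029, 1.0, 0.0, -0.001]
contact_force: [-0.2, 0.2, -1.2]
width: 0.0003
```

```bash
python3 - <<'E'
from h import *
b=env.capture("wrist"); cv2.imwrite("pics/g.png",b)
for n in ["lever_tip","bail_bar","keeper","door_edge"]: print(n,[(np.round(q["point"],3).tolist(),round(q["conf"],2)) for q in env.boxes_of(n,"wrist")[:2]])
print(env.sense()["tool_pos"])
E
```

```text
lever_tip [([0.556, -0.088, 0.162], 0.68)]
bail_bar [([0.541, -0.089, 0.149], 0.7)]
keeper [([0.535, -0.069, 0.126], 0.88)]
door_edge [([0.537, -0.069, 0.127], 0.68)]
[ 0.64477267 -0.09832507  0.29302527]
```

View pics/g.png

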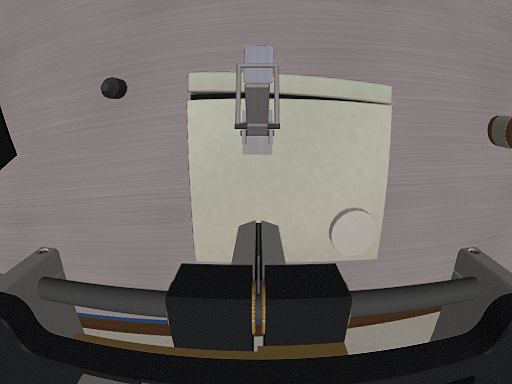

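The loop is round the keeper: its bar is at row 67 (columns 236–280), across the ledge (rows 45–85), and the lever is still forward. Next I go over to the front of the lever.

Emit:
{"method": "jog_arm", "body": {
  "commands": [
    {"dp": [-5,0.25,0],"yaw": 0},
    {"dp": [-5,0.25,0],"yaw": 0},
    {"dp": [-3.5,0.2,0],"yaw": 0},
    {"dp": [0,0,0],"yaw": 0},
    {"dp": [0,0,-4],"yaw": 0},
    {"dp": [0,0,-4],"yaw": 0},
    {"dp": [0,0,-2.9],"yaw": 0},
    {"dp": [0,0,0],"yaw": 0},
    {"dp": [0,0,0],"yaw": 0}
  ]
}}

```text
t: 13.7
tool_pos: [0.5119, -0.0918, 0.1846]
tcp_rot: [0.029, 1.0, -0.0, 0.001]
contact_force: [-0.0, -1.1, 0.7]
width: 0.0004
```

Emit:
{"method": "jog_arm", "body": {
  "commands": [
    {"dp": [0.9,-0.05,0],"yaw": 0},
    {"dp": [0.9,-0.05,0],"yaw": 0},
    {"dp": [0.8,-0.05,0.2],"yaw": 0},
    {"dp": [0.8,-0.05,0.4],"yaw": 0},
    {"dp": [0.8,-0.04,0.6],"yaw": 0},
    {"dp": [0.8,-0.04,0.6],"yaw": 0},
    {"dp": [0.8,-0.05,0.6],"yaw": 0},
    {"dp": [0.7,-0.04,0.4],"yaw": 0},
    {"dp": [0,0,0],"yaw": 0}
  ]
}}

```text
t: 14.82
tool_pos: [0.5765, -0.0952, 0.2119]
tcp_rot: [0.029, 1.0, -0.0, 0.001]
contact_force: [0.5, 1.0, -0.3]
width: 0.0005
```

Emit:
{"method": "jog_arm", "body": {
  "commands": [
    {"dp": [0.75,-0.04,-0.05],"yaw": 0},
    {"dp": [0.75,-0.04,-0.1],"yaw": 0},
    {"dp": [0.75,-0.05,-0.15],"yaw": 0},
    {"dp": [0.8,-0.05,-0.35],"yaw": 0},
    {"dp": [0.8,-0.04,-0.45],"yaw": 0},
    {"dp": [0,0,0],"yaw": 0}
  ]
}}

```text
t: 15.58
tool_pos: [0.6143, -0.0973, 0.1996]
tcp_rot: [0.029, 1.0, 0.0, -0.0]
contact_force: [-2.2, 0.3, 0.4]
width: 0.0007
```

Emit:
{"method": "jog_arm", "body": {
  "commands": [
    {"dp": [0.45,-0.03,-0.4],"yaw": 0},
    {"dp": [0.45,-0.03,-0.4],"yaw": 0},
    {"dp": [0.35,-0.02,-0.5],"yaw": 0},
    {"dp": [0.35,-0.02,-0.5],"yaw": 0}
  ]
}}

```text
t: 16.08
tool_pos: [0.6301, -0.0983, 0.1821]
tcp_rot: [0.029, 1.0, 0.0, -0.0]
contact_force: [-2.6, -0.1, 0.6]
width: 0.0006
```

Emit:
{"method": "jog_arm", "body": {
  "commands": [
    {"dp": [0.25,-0.02,-0.5],"yaw": 0},
    {"dp": [0.25,-0.02,-0.5],"yaw": 0},
    {"dp": [0.2,0,-0.5],"yaw": 0}
  ]
}}

```text
t: 16.45
tool_pos: [0.6379, -0.0988, 0.1673]
tcp_rot: [0.029, 1.0, -0.0, 0.001]
contact_force: [0.5, 0.4, -0.3]
width: 0.0003
```

Emit:
{"method": "jog_arm", "body": {
  "commands": [
    {"dp": [0.1,0,-0.5],"yaw": 0},
    {"dp": [0,0,-0.4],"yaw": 0},
    {"dp": [0,0,-0.3],"yaw": 0},
    {"dp": [0,0,0],"yaw": 0}
  ]
}}

```text
t: 16.95
tool_pos: [0.6379, -0.0987, 0.1555]
tcp_rot: [0.029, 1.0, 0.0, 0.0]
contact_force: [0.6, 0.4, -0.7]
width: 0.0007
```

Emit:
{"method": "jog_arm", "body": {
  "commands": [
    {"dp": [0,0,-0.2],"yaw": 0},
    {"dp": [0,0,-0.2],"yaw": 0},
    {"dp": [0,0,0],"yaw": 0}
  ]
}}

```text
t: 17.32
tool_pos: [0.6382, -0.0987, 0.1549]
tcp_rot: [0.029, 1.0, -0.0, 0.001]
contact_force: [-2.8, 0.9, 12.8]
width: 0.0003
```

The fingertip meets firm resistance with the lever level, so the lever is on its stop. I'll lift off, move away and check.

Emit:
{"method": "jog_arm", "body": {
  "commands": [
    {"dp": [0,0,3],"yaw": 0},
    {"dp": [0,0,5],"yaw": 0},
    {"dp": [0,0,5],"yaw": 0},
    {"dp": [0,0,0],"yaw": 0},
    {"dp": [0,0,0],"yaw": 0}
  ]
}}

```text
t: 17.95
tool_pos: [0.6375, -0.0986, 0.2809]
tcp_rot: [0.029, 1.0, 0.0, -0.0]
contact_force: [-0.2, 0.1, -1.0]
width: 0.0009
```

```bash
python3 - <<'E'
from h import *
b=env.capture("wrist"); cv2.imwrite("pics/i.png",b)
for n in ["lever_tip","bail_bar","keeper","dish_mid","objective_mid"]: print(n,[(np.round(q["point"],3).tolist(),round(q["conf"],2)) for q in env.boxes_of(n,"wrist")[:2]])
s=env.sense();print(s["tool_pos"],s["contact_force"])
E
```

```text
lever_tip [([0.602, -0.093, 0.147], 0.64), ([0.535, -0.081, 0.127], 0.55)]
bail_bar []
keeper [([0.533, -0.08, 0.127], 0.64)]
dish_mid [([0.707, 0.014, 0.146], 0.59), ([0.612, -0.066, 0.129], 0.43)]
objective_mid [([0.506, -0.31, 0.034], 0.57)]
[ 0.63751814 -0.09857618  0.28021735] [0.39813219 0.4107698  0.41206472]
```

View pics/i.png

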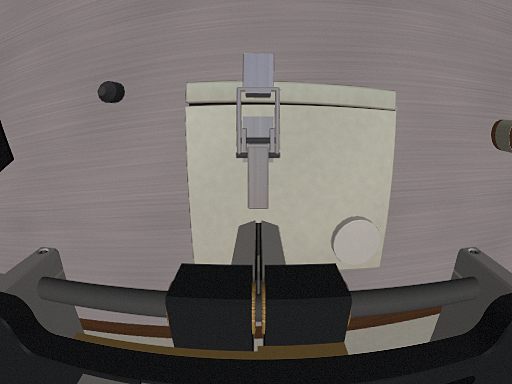

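The lever lies flat pointing back (rows 143–208). The loop bar (row 89) is against the front of the lip (row 94), and the door gap is now a thin even line (row 104). The arm is clear of everything.

```bash
python3 -c "
from bench import env
print(env.finish_job())"
```

```text
the job is handed in; nothing more can be done
None
```

The latch is closed and the job is handed in; no verdict was reported. I pushed the door onto its seal, swung the lever to its forward stop and tipped the loop over the keeper. Then I threw the lever back until it lay flat and lifted the arm clear, finishing at about 18 s of the 59 s allowed.

**What the last wrist picture showed:** the lever lies flat, the loop's bar is against the front of the lip, and the door gap is a thin, even line. That gap is clearly tighter than when the door rested on its seal. Pressing on the flat lever met a firm stop at 13 N, the highest force in any reading. The dish and lens read within about 1 cm of their starting positions.

**What I could not confirm:**
- The detector did not find the loop's bar in that last picture, so its position against the lip is from my own look.
- The door and lever angles were judged from the picture and the finger's height, not measured.
- I never worked near the jar and did not measure it again at the end.

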